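# Wind out the puzzle drawer and thread the straightedge out

### The job

Wind the brass handwheel on the drawer cabinet clockwise, by its upright knob, until the drawer comes out fully against its stop. Then take the beech straightedge bar out of the drawer: it is longer than the opening, so tilt its front end up, draw it out slantwise over the drawer front and hold it up in the air, still in the gripper, the whole bar higher than the top of the handwheel's knob. Finish while holding it still there, with nothing else touching it, the drawer left fully out and the other things on the desk left alone.

Things in the scene. Friction and masses are not known exactly. Their poses are not given: they have to be found in the camera images.
- cabinet: Fixed cherry drawer cabinet, 204 (x) by 290 (y) by 110 mm high; origin under the centre of the carcass, its own z up. The drawer slides out horizontally towards the cabinet's own -y. The cabinet's top board is 12 mm thick (underside 98 mm above the desk) and covers y -145 to +145 mm in this frame.
- drawer (a joint): How far the drawer is out, m: 0 shut, 0.140 against its stop. It equals the length of the opening between the top board's front edge and the inner face of the drawer front. Geared to the handwheel: 100 mm of travel per full turn, clockwise from above opens; it starts 0 to 25 mm out. Drawer and wheel move freely with light friction and stay where they are left.
- front_edge (a point): Middle of the upper inner edge of the drawer front (the 14 mm thick panel at the drawer's outer end, 204 mm wide, top 100 mm above the desk). The drawer behind it is 160 mm wide inside and 264 mm long inside, its floor 18 mm and its side walls' tops 86 mm above the desk.
- top_edge (a point): Middle of the front edge of the cabinet's top board, on its upper face, 110 mm above the desk.
- wheel_axis (a point): Point on the handwheel's upright axis, 158 mm above the desk, level with point knob_grip. The wheel lies flat on the cabinet top, 112 mm across, its upper face 134 mm above the desk.
- knob_grip (a point): Point to grip on the handwheel's upright dark wooden knob: on the knob's axis, 158 mm above the desk. The knob is round, 18 mm thick, from 136 to 174 mm above the desk, 45 mm from the wheel axis, and spins freely on its pin so that a hand that grips it need not turn while it goes round.
- handwheel: The brass handwheel with its knob; origin on its axis at its underside, 122 mm above the desk.
- bar: The pale beech straightedge bar with brass end caps, on the drawer's blue felt: 220 mm long (its own y), 20 mm wide (x), 24 mm high (z), about 0.1 kg; origin at the centre of its underside. It lies loose on the drawer floor, roughly lengthwise, about 0 to 40 mm behind the drawer front, and rides out with the drawer; when the drawer is out its rear part is still under the cabinet's top board.
- bar_mid (a point): Centre of the bar, half-way up.
- bar_front (a point): Centre of the bar's end face that points to the drawer front (the bar's own -y end).
- bar_back (a point): Centre of the bar's other end face (own +y end).
- dish: Loose blue ceramic dish of puzzle pieces, 116 mm across, 35 mm high; leave alone.
- block: Loose L-shaped beech corner block, 90 by 90 by 30 mm; leave alone.
- mug: Loose white mug, 80 mm across, 90 mm high; leave alone.
- lantern: Loose tin lantern, 90 mm across, 160 mm high; leave alone.
- magnifier: Loose silver-plated magnifier lying flat, 190 mm long; leave alone.

How it is judged (in metres and radians):
On the way, in this order (a step that is already met when the one before it is completed fails the run):
1. the hand is on the handwheel or its knob, winding, with the drawer part-way out (contact force between the fingers and handwheel above 0.2 N and value of joint drawer above 0.06 m and velocity of joint drawer above 0.001 m/s), for 0.1 s.
2. the drawer has come out against its stop (value of joint drawer above 0.135 m), for 0.2 s.
3. the bar is gripped and tilted, front end up, by 10 degrees or more (contact force between the fingers and bar above 1 N and angle between bar's own y axis and vertical above 1.745 rad), for 0.1 s.
At the end, for the whole second after the job is handed in: The gripper holds the bar still (under 30 mm/s) in the air, both its ends more than 175 mm above the desk, touching nothing of the cabinet; the drawer is still at least 130 mm out (contact force between the fingers and bar above 1 N and contact force between bar and cabinet below 0.1 N and height (world z) of each of bar_front, bar_back above 0.175 m and linear speed of bar below 0.03 m/s and value of joint drawer above 0.13 m); the arm keeps its last pose, push and grip.
It fails at once if another thing on the desk was shifted by more than 20 mm (distance of any of dish, block, mug, lantern, magnifier from where it was at the start of the episode above 0.02 m).
It also fails if it takes over 64 s, if anything falls off the work surface, if the arm or the gripper's body presses on something with over 40 N, if the wrist force passes 120 N, or if a joint passes its speed limit or range.

### The arm

A 6-joint arm with a two-finger parallel gripper is mounted at the origin on the work surface. World frame = base frame: x ahead of the robot, y to its left, z up, the work surface at z = 0. Lengths are in mm, angles in rad, forces in N, time in s.
With the tool pointing down it reaches from about 350 to 875 mm from the base axis. Payload 15.5 kg.
Tool frame: the origin (TCP) lies midway between the tips of the shut fingers; the grasp point (between the pads) lies 19 mm behind it; x points along the fingers, z is the direction in which the jaws open and shut, and the axes are right-handed (so a half turn about x gives the same grasp; the last joint's range is limited). The gripper opens to 85 mm and grips with 20 to 120 N. Pads are 22 mm wide; open, the fingers measure 114 mm over their backs; the gripper's body (76 mm by 85 mm) begins 54 mm behind the grasp point. The pads swing forward as they close: fully open they stand 13 mm farther back than shut.
Start: joints at [1.236, 0.494, 1.345, -0, 1.302, -0.096], TCP at [148.438, 607.118, 231.277] pointing down, gripper open.
Joint ranges: [-2.91, 2.91], [-0.82, 2.16], [0.22, 2.67], [-1.22, 4.37], [0.12, 2.79], [-3.08, 3.08]. Speed limits (rad/s): [1.89, 1.89, 2.57, 3.01, 3.01, 3.01].

### API

Orientations are given as [roll, pitch, yaw] about the fixed x, y, z axes, in that order (R = Rz(yaw) Ry(pitch) Rx(roll)).
In Python, from cell import status, viewer, ticket gives the robot as it stands.
- The arm moves only by the tool move_arm, never from a script. Its argument "motion" is a list of rows, each an object of numbers: "grip": the finger opening in mm, from 0 to 85.4; "x", "y", "z": the shift along the tool's x, y, z in mm; "twist": the turn about the tool's x in degrees. In form: [{"grip": .., "x": .., "y": .., "z": .., "twist": ..}, ...]. A call has 1 to 8 rows; each row is the pose to reach, as a shift and turn from the pose commanded when the call began, along the tool's axes at that moment; what a row does not reach only later rows make up. A row lasts 1/10 s, in which the tool goes at most 50 mm and 8.59 degrees, less where a joint would pass 70% of its speed; a pose out of reach is approached as far as the arm can. A call with a gripper value outside its range is refused whole. The fingers move at their own pace and stop on an object; "force" is the grip in N (left out, the last holds). Time passes only in rows, so rows that repeat a pose let the fingers close. It gives the time, the measured TCP pose, the force and the opening at its end, in the units of the state.
- status.get_state(): the state, without advancing time (a new reading comes with each control period).
- viewer.camera(name): name is "scene" or "top" or "wrist"; returns a dict with "img" (480x640x3 uint8, red, green, blue), "fx", "fy", "cx", "cy" (pixels), "R" (3x3) and "t" (3): a world point X has camera coordinates R X + t; the wrist camera has in their place "mount" (4x4, takes a point from camera to tool coordinates, whose origin is the TCP and whose axes are the tool frame's). Camera axes: x right, y down, z forward; pixel columns grow to the right and rows downward; lengths in mm; the calibration is good to about 2 mm. A picture is of the moment at which its call begins: read the wrist's pose just before it. There is no depth.
- ticket.close_job(): hands the job in, once; it reports no verdict.
The state is a dict: "t": time; "q": joint angles; "qvel": joint speeds; "joint_efforts": joint torques, N m; "ee_pos": TCP position; "tool_rot": TCP orientation; "force": force on the tool from outside, world axes, zero at the start; "wrist_torque": the same for the moment, N m; "width": finger opening in mm.
Only numpy, scipy, OpenCV 4.12 (cv2) and the standard library are available. Lean on these libraries where they do the work, as an engineer would, in place of code of your own. Each camera call takes 0.05 s, during which the arm holds its last target.

## Working session

There is one attempt and no reset: what is moved stays moved. The work goes in short steps, Python scripts to look and compute and a tool call to move; the robot and the scene stay as the last step left them, time stands still between calls to the robot, and variables do not carry over. Pictures are saved under pics/ and viewed, and the job is handed in when it is done.

Besides the shell and the picture viewer there is one more tool, called after "Request:" as name([rows], argument=value, ...), one row to a line, values as JSON. move_arm: Moves the arm, as the interface text tells. Its arguments: {"type":"object","properties":{"motion":{"type":"array"},"force":{"type":"number"}},"required":["motion"]}

```bash
ls; mkdir -p pics; python3 - <<'E'
from cell import status, viewer
import cv2,numpy as np
s=status.get_state();print(s)
for n in ("scene","top"):
    c=viewer.camera(n);cv2.imwrite(f"pics/{n}0.png",c["img"][:,:,::-1]);print(n,c["fx"],c["fy"],c["cx"],c["cy"],np.round(c["R"],4).tolist(),np.round(c["t"],1).tolist())
    np.savez(f"{n}.npz",**c)
E
```

```text
pics
{'t': 0.0, 'q': array([ 1.23552346e+00,  4.94163310e-01,  1.34614997e+00, -3.71056986e-05,
        1.30249135e+00, -9.55421659e-02]), 'qvel': array([ 0.00178754,  0.00057053, -0.00084519, -0.00149039, -0.0005237 ,
       -0.00129173]), 'joint_efforts': array([ 4.76088724e-05, -8.82168603e+01, -3.83858407e+01, -1.93226319e-04,
        1.02826909e-02,  7.69186545e-05]), 'ee_pos': array([148.3132248 , 606.76879716, 230.7062275 ]), 'tool_rot': array([ 3.07555254,  1.56958382, -1.87655729]), 'force': array([-0.65816495,  0.22134469,  0.31035799]), 'wrist_torque': array([ 0.01332957, -0.03061949, -0.00866821]), 'width': 85.3454237043331}
scene 489.23947463788164 489.23947463788164 317.04941509029766 234.0981124974829 [[0.8085, 0.5885, 0.0015], [0.3517, -0.4811, -0.803], [-0.4718, 0.6498, -0.596]] [-500.5, -92.3, 1470.8]
top 614.0793469262652 614.0793469262652 321.2128524042549 234.12054033996174 [[0.012, -0.9999, -0.0099], [-0.9811, -0.0098, -0.1935], [0.1933, 0.012, -0.9811]] [53.3, 587.3, 1688.3]
```

View pics/scene0.png

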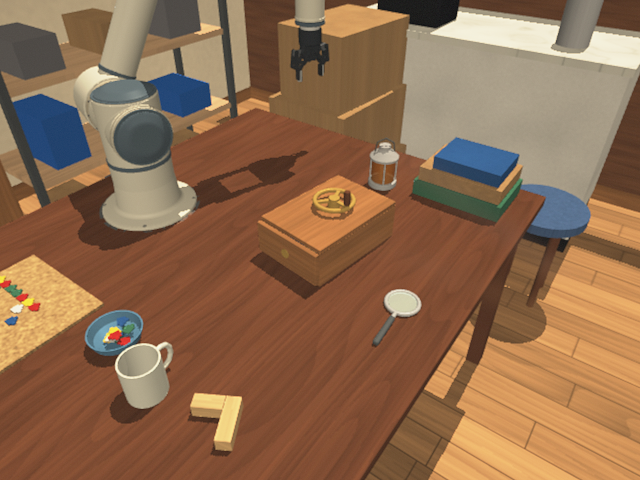

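View pics/top0.png

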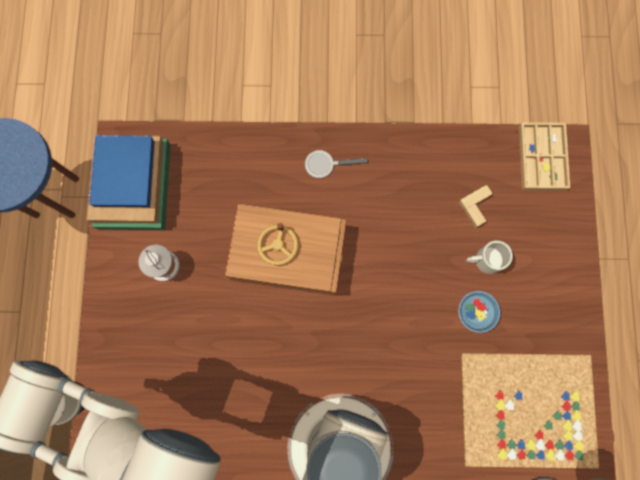

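The top view shows the cabinet at about px (286,249), with the drawer front to the right (world -y). The wheel hub is at about (278,245) and the dark knob at (280,228). I'll zoom in for exact pixels.

```bash
cat > h.py <<'E'
import numpy as np,cv2
def ray(c,u,v,z):
    R,t=c["R"],c["t"]; C=-R.T@t
    d=R.T@np.array([(u-c["cx"])/c["fx"],(v-c["cy"])/c["fy"],1.]); return C+d*(z-C[2])/d[2]
def proj(c,X):
    p=c["R"]@np.asarray(X,float)+c["t"]; return np.array([c["fx"]*p[0]/p[2]+c["cx"],c["fy"]*p[1]/p[2]+c["cy"]])
E
python3 - <<'E'
from h import *
for n,(a,b,w,h,k) in {"top":(215,195,140,105,5.5),"scene":(250,170,155,120,5)}.items():
    im=cv2.imread(f"pics/{n}0.png")[b:b+h,a:a+w]
    cv2.imwrite(f"pics/{n}0z.png",cv2.resize(im,None,fx=k,fy=k,interpolation=cv2.INTER_CUBIC))
E
```

```text
(no output)
```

View pics/top0z.png

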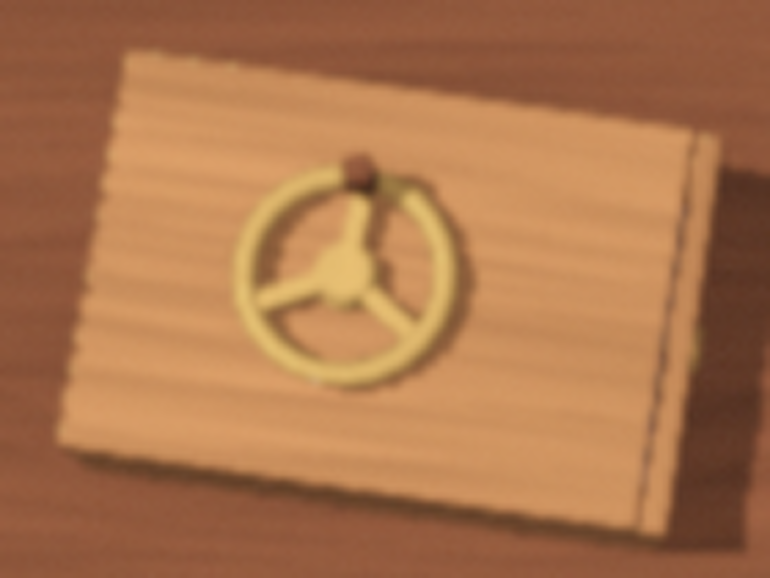

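View pics/scene0z.png

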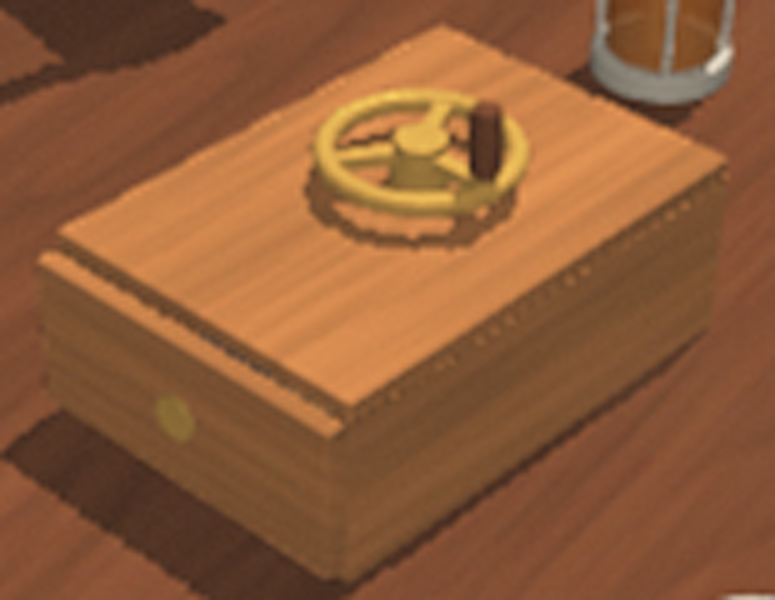

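```bash
python3 - <<'E'
from h import *
T=dict(np.load("top.npz"));S=dict(np.load("scene.npz"))
zt=lambda u,v:(215+u/5.5,195+v/5.5)
zs=lambda u,v:(250+u/5,170+v/5)
P=[ray(T,*zt(*p),110) for p in [(126,52),(60,443),(692,130),(638,530)]]
Q=[ray(S,*zs(*p),110) for p in [(440,25),(725,162),(60,232),(345,408)]]  # 
print(np.round(P,1));print(np.round(Q,1))
for p,q in ((0,2),(1,3),(0,1),(2,3)): print(np.linalg.norm(P[p]-P[q]),P[q]-P[p])
c=np.mean(P,0); print("centre",c)
print("wheel top",ray(T,*zt(347,273),131),"scene",ray(S,*zs(422,152),131))
print("knob top cam",ray(T,*zt(359,167),174), "scene top",ray(S,*zs(487,108),174),"scene mid",ray(S,*zs(486,142),155))
m=cv2.imread("pics/scene0.png")
E
```

```text
[[658.3 292.3 110. ]
 [458.7 317.4 110. ]
 [620.6   5.4 110. ]
 [418.7  30.8 110. ]]
[[464.6 313.  110. ]
 [664.7 282.1 110. ]
 [427.6  29.  110. ]
 [625.   -1.1 110. ]]
289.3681707678575 [ -37.67867082 -286.90461136    0.        ]
289.40159016609726 [ -39.98642526 -286.62582959    0.        ]
201.11658368787565 [-199.54289372   25.11003387    0.        ]
203.44108759488384 [-201.85064816   25.38881564    0.        ]
centre [539.08324459 161.47807982 110.        ]
wheel top [541.94707894 175.59693466 131.        ] scene [549.91848289 169.48999393 131.        ]
knob top cam [586.3766312  167.53514569 174.        ] scene top [590.24879553 165.10716287 174.        ] scene mid [590.98961735 164.40786934 155.        ]
```

```bash
cat >> h.py <<'E'
from scipy.spatial.transform import Rotation as Ro
def pose():
    from cell import status
    s=status.get_state(); return s,np.array(s["ee_pos"]),Ro.from_euler("xyz",s["tool_rot"]).as_matrix()
def shift(X):
    s,p,R=pose(); return R.T@(np.asarray(X,float)-p)
E
python3 - <<'E'
from h import *
s,p,R=pose();print(np.round(R,3))
T=dict(np.load("top.npz"));print("lantern",ray(T,158,262,80))
print(shift([148,607,320]),shift([588,166,320]))
cy=np.array([.134,.991,0]);cx=np.array([.991,-.134,0])
print("tool z angle",np.degrees(np.arctan2(R[1,2],R[0,2])))
E
```

```text
[[-0.    -0.971  0.237]
 [-0.001  0.237  0.971]
 [-1.     0.    -0.001]]
lantern [498.46107579 513.70256314  80.        ]
[-8.92556552e+01  3.57099563e-01  7.06971537e-03] [ -88.97658688 -531.78940089 -323.87720618]
tool z angle 76.26124138038342
```

Request:
move_arm([
  {"grip":85,"x":-70,"y":0,"z":0,"twist":0},
  {"x":-89,"y":-532,"z":-324,"twist":84,"grip":85},
  {"x":-89,"y":-532,"z":-324,"twist":84,"grip":85},
  {"x":-89,"y":-532,"z":-324,"twist":84,"grip":85},
  {"x":-89,"y":-532,"z":-324,"twist":84,"grip":85},
  {"x":-89,"y":-532,"z":-324,"twist":84,"grip":85},
  {"x":-89,"y":-532,"z":-324,"twist":84,"grip":85},
  {"x":-89,"y":-532,"z":-324,"twist":84,"grip":85},
])

```text
t: 0.9
ee_pos: [396.1, 358.0, 303.1]
tool_rot: [-2.824, 1.57, -2.549]
force: [1.8, 1.7, -0.4]
width: 84.9
```

```bash
python3 - <<'E'
from h import *
s,p,R=pose();print(s["q"],p);print(np.round(R,3))
print(shift([588,166,320]),"tool z angle",np.degrees(np.arctan2(R[1,2],R[0,2])))
E
```

```text
[6.23107191e-01 2.98546964e-01 1.46275311e+00 1.01213241e-05
 1.38061706e+00 3.48236853e-01] [396.06114026 358.01047224 303.14592647]
[[-0.    -0.271  0.962]
 [-0.     0.962  0.271]
 [-1.    -0.    -0.   ]]
[ -16.87095347 -236.90038821  132.61291083] tool z angle 15.74879963556264
```

Request:
move_arm([
  {"x":-17,"y":-237,"z":133,"twist":23,"grip":85},
  {"x":-17,"y":-237,"z":133,"twist":23,"grip":85},
  {"x":-17,"y":-237,"z":133,"twist":23,"grip":85},
  {"x":-17,"y":-237,"z":133,"twist":23,"grip":85},
  {"x":-17,"y":-237,"z":133,"twist":23,"grip":85},
  {"x":-17,"y":-237,"z":133,"twist":23,"grip":85},
  {"x":-17,"y":-237,"z":133,"twist":23,"grip":85},
  {"x":-17,"y":-237,"z":133,"twist":23,"grip":85},
])

```text
t: 1.7
ee_pos: [588.4, 168.8, 319.6]
tool_rot: [-3.063, 1.57, 3.099]
force: [-0.7, -0.8, -0.1]
width: 85.1
```

```bash
python3 - <<'E'
from h import *
from cell import viewer
s,p,R=pose();print(s["q"],p,np.abs(s["qvel"]).max())
print(shift([588,166,320]),"tool z angle",np.degrees(np.arctan2(R[1,2],R[0,2])))
c=viewer.camera("wrist");cv2.imwrite("pics/w1.png",c["img"][:,:,::-1]);print(c.keys(),c["fx"],c["cx"],c["cy"]);print(np.round(c["mount"],3))
np.savez("w1.npz",p=p,Rt=R,**c)
E
```

```text
[1.81715271e-01 4.07194715e-01 1.24741658e+00 2.49162635e-04
 1.48806811e+00 3.03002549e-01] [588.35401294 168.78781723 319.63622451] 0.02692122529147696
[-0.36351433 -2.81020122 -0.01445979] tool z angle -6.950439294104653
dict_keys(['img', 'fx', 'fy', 'cx', 'cy', 'mount']) 399.5514085688875 324.1758711298355 238.92053642134158
[[ 1.00000e-03 -3.27000e-01  9.45000e-01 -1.41178e+02]
 [ 1.00000e-03 -9.45000e-01 -3.27000e-01  8.47940e+01]
 [ 1.00000e+00  1.00000e-03 -1.00000e-03 -1.22000e-01]
 [ 0.00000e+00  0.00000e+00  0.00000e+00  1.00000e+00]]
```

View pics/w1.png

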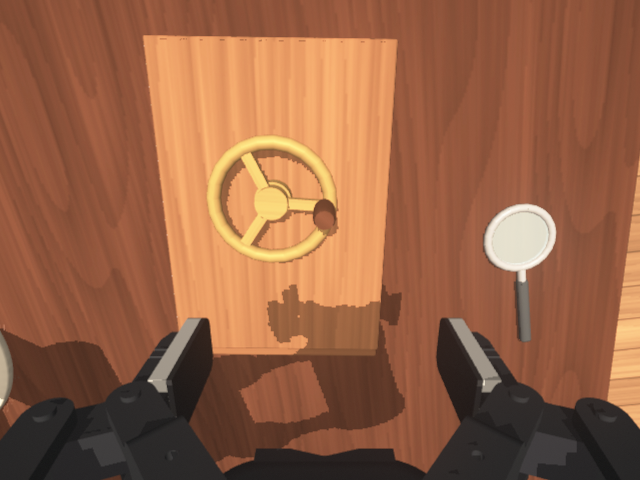

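The wrist view has the knob top at about (323,210) and the rim spanning x 207–336, y 136–262. The board corners are at (145,36), (396,39), (177,352) and (376,350).

```bash
cat >> h.py <<'E'
def wcam(f):
    d=dict(np.load(f)) if isinstance(f,str) else f
    M=d["mount"]; Rwc=d["Rt"]@M[:3,:3]; C=d["p"]+d["Rt"]@M[:3,3]
    return dict(fx=d["fx"],fy=d["fy"],cx=d["cx"],cy=d["cy"],R=Rwc.T,t=-Rwc.T@C)
E
python3 - <<'E'
from h import *
W=wcam("w1.npz")
print("knob",ray(W,323,210,174)); print("wheel",ray(W,271.5,199,131))
P=[ray(W,u,v,110) for u,v in ((145,36),(396,39),(177,351),(376,350))];print(np.round(P,1))
d=P[2]-P[0];print(np.degrees(np.arctan2(d[0],-d[1])))
d=P[3]-P[1];print(np.degrees(np.arctan2(d[0],-d[1])))
E
```

```text
knob [588.01050815 177.10568311 174.        ]
wheel [544.40144616 180.46959401 131.        ]
[[463.1 318.1 110. ]
 [660.  292.  110. ]
 [418.2  29.4 110. ]
 [621.7   6.2 110. ]]
-8.858153028278267
-7.636585382687975
```

```bash
python3 - <<'E'
from h import *
im=cv2.imread("pics/w1.png")[125:275,195:350]
cv2.imwrite("pics/w1z.png",cv2.resize(im,None,fx=4,fy=4,interpolation=cv2.INTER_CUBIC))
E
```

```text
(no output)
```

View pics/w1z.png

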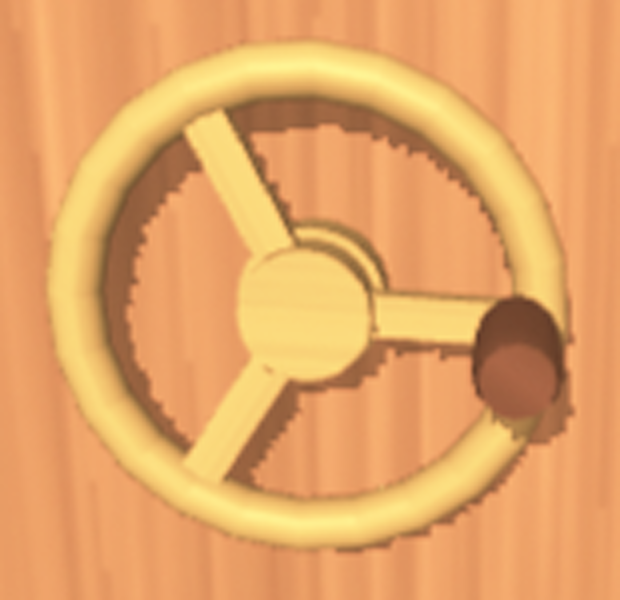

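```bash
python3 - <<'E'
from h import *
W=wcam("w1.npz")
print("knob",ray(W,324,220,174)); print("wheel",ray(W,271.8,198.8,128),ray(W,271.8,198.8,134),ray(W,271.3,203.5,140))
T=dict(np.load("top.npz"));print(ray(T,215+345/5.5,195+271/5.5,140))
E
```

```text
knob [587.81544743 169.35785469 174.        ]
wheel [544.19027453 179.95157565 128.        ] [545.17212535 181.26793461 134.        ] [545.09825852 178.71975662 140.        ]
[541.32649421 175.85392481 140.        ]
```

Request:
move_arm([
  {"grip":50,"x":50,"y":0,"z":0,"twist":0},
  {"grip":50,"x":100,"y":0,"z":0,"twist":0},
  {"grip":50,"x":140,"y":0,"z":0,"twist":0},
  {"grip":50,"x":165,"y":0,"z":0,"twist":0},
  {"grip":50,"x":175,"y":0,"z":0,"twist":0},
  {"grip":50,"x":175,"y":0,"z":0,"twist":0},
], force=30)

```text
t: 2.35
ee_pos: [587.6, 169.7, 144.5]
tool_rot: [-2.882, 1.569, -3.001]
force: [0.5, 0.7, 0.4]
width: 50.1
```

```bash
python3 - <<'E'
from h import *
from cell import viewer
s,p,R=pose();print(p,s["force"],s["width"])
c=viewer.camera("wrist");cv2.imwrite("pics/w2.png",c["img"][:,:,::-1])
E
```

```text
[587.60916018 169.65537888 144.54026655] [0.50804268 0.74514861 0.35616857] 50.126833593932545
```

View pics/w2.png

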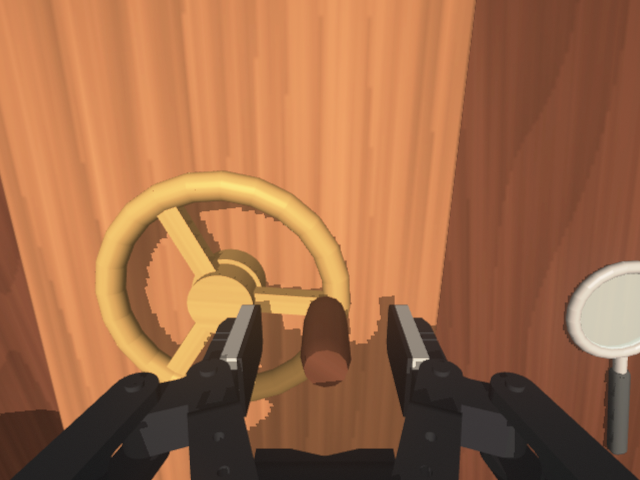

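The knob top at (326,368) sits midway between the pads at about 255 and 395. I'll check y, then close.

```bash
python3 - <<'E'
from h import *
from cell import viewer
s,p,R=pose();c=viewer.camera("wrist");W=wcam(dict(p=p,Rt=R,**c))
print(p,ray(W,326,368,174),proj(W,p+[0,0,30]),ray(W,220,297,140))
E
```

```text
[588.51277805 169.64464716 145.84536226] [588.90509601 169.24745201 174.        ] [324.70862296 370.63119031] [546.93555224 183.38989665 140.        ]
```

Request:
move_arm([
  {"grip":10,"x":2,"y":0,"z":0,"twist":0},
  {"grip":10,"x":2,"y":0,"z":0,"twist":0},
  {"grip":10,"x":2,"y":0,"z":0,"twist":0},
  {"grip":10,"x":2,"y":0,"z":0,"twist":0},
  {"grip":10,"x":2,"y":0,"z":0,"twist":0},
  {"grip":10,"x":2,"y":0,"z":0,"twist":0},
], force=30)

```text
t: 3.05
ee_pos: [588.2, 169.1, 144.2]
tool_rot: [1.803, 1.57, 1.683]
force: [-6.3, 0.9, 9.6]
width: 17.1
```

Request:
move_arm([
  {"grip":10,"x":0,"y":-7.7,"z":-1.6,"twist":0},
  {"grip":10,"x":0,"y":-15,"z":-4.6,"twist":0},
  {"grip":10,"x":0,"y":-21.6,"z":-8.7,"twist":0},
  {"grip":10,"x":0,"y":-27.4,"z":-14,"twist":0},
  {"grip":10,"x":0,"y":-27.4,"z":-14,"twist":0},
  {"grip":10,"x":0,"y":-27.4,"z":-14,"twist":0},
])

```text
t: 3.65
ee_pos: [572.2, 143.0, 144.2]
tool_rot: [-0.002, 1.568, -0.123]
force: [1.3, -3.7, 8.3]
width: 17.0
```

```bash
python3 - <<'E'
from h import *
from cell import viewer
s,p,R=pose();print(p,s["force"],s["width"],R.T@s["force"])
c=viewer.camera("wrist");W=wcam(dict(p=p,Rt=R,**c));cv2.imwrite("pics/w3.png",c["img"][:,:,::-1])
np.savez("w3.npz",p=p,Rt=R,**c)
c=viewer.camera("top");cv2.imwrite("pics/t3.png",c["img"][:,:,::-1])
E
```

```text
[572.19966857 142.97601496 144.24527134] [ 1.34214909 -3.74250794  8.26504163] 16.987380096494004 [-8.26090658 -3.55363099  1.80215764]
```

View pics/w3.png

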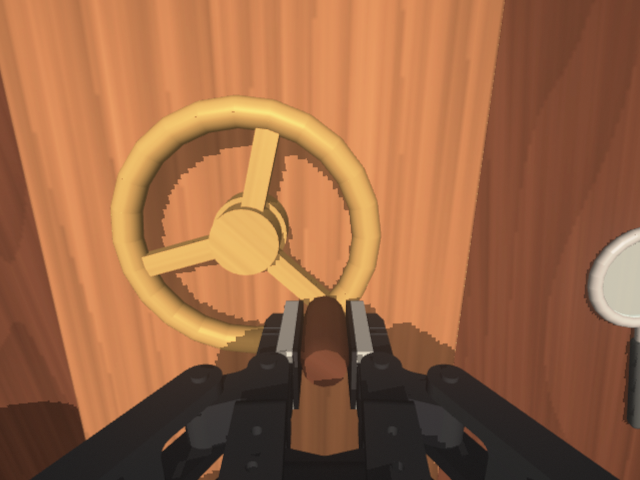

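```bash
python3 - <<'E'
from h import *
W=wcam("w3.npz");print(ray(W,245,241,140))
a=np.array([588.2,169.1]);b=np.array([572.2,143.]);m=(a+b)/2;d=b-a;L=np.hypot(*d);n=np.array([d[1],-d[0]])/L
c=m+n*np.sqrt(45**2-L*L/4);print(c,L)
s,p,R=pose();c=np.array([544.8,180.3]) if c is None else c
v=R.T@np.array([b[0]-c[0],b[1]-c[1],0]);a0=np.arctan2(v[1],v[2]);print(np.degrees(a0))
for k in range(1,9):
    al=a0-np.radians(15*k);print(k,np.round([45*(np.sin(al)-np.sin(a0)),45*(np.cos(al)-np.cos(a0))],1))
E
```

```text
[545.72707979 180.06103729 140.        ]
[544.12277175 178.1663085 ] 30.613885738337753
-44.485049332307526
1 [-7.2 -9.3]
2 [-11.8 -20.1]
3 [-13.5 -31.7]
4 [-12.  -43.4]
5 [ -7.6 -54.3]
6 [ -0.6 -63.6]
7 [  8.7 -70.9]
8 [ 19.5 -75.5]
```

Request:
move_arm([
  {"grip":10,"x":0,"y":-7.2,"z":-9.3,"twist":0},
  {"grip":10,"x":0,"y":-11.8,"z":-20.1,"twist":0},
  {"grip":10,"x":0,"y":-13.5,"z":-31.7,"twist":0},
  {"grip":10,"x":0,"y":-12,"z":-43.4,"twist":0},
  {"grip":10,"x":0,"y":-7.6,"z":-54.3,"twist":0},
  {"grip":10,"x":0,"y":-0.6,"z":-63.6,"twist":0},
  {"grip":10,"x":0,"y":8.7,"z":-70.9,"twist":0},
  {"grip":10,"x":0,"y":19.5,"z":-75.5,"twist":0},
])

```text
t: 4.55
ee_pos: [499.2, 172.0, 144.2]
tool_rot: [0.176, 1.569, 0.056]
force: [6.1, -1.3, 8.7]
width: 16.9
```

```bash
cat > circ.py <<'E'
from h import *
import sys
c=np.array([544.5,178.6]);n=float(sys.argv[1])
s,p,R=pose();f=np.array(s["force"]);r=p[:2]-c;print(p,"r",np.hypot(*r),"rad F",f[:2]@r/np.hypot(*r),"tan F(cw)",(f[0]*r[1]-f[1]*r[0])/np.hypot(*r),f,s["width"])
v=R.T@np.array([r[0],r[1],0]);a0=np.arctan2(v[1],v[2]);print(np.degrees(a0))
for k in range(1,9):
    al=a0-np.radians(n*k);print(k,np.round([45*np.sin(al)-v[1],45*np.cos(al)-v[2]],1))
E
python3 circ.py 15
```

```text
[499.17483446 172.04843915 144.2480176 ] r 45.79621797021361 rad F -5.867362767927158 tan F(cw) -2.122390662643589 [ 6.1106391  -1.26118109  8.66003703] 16.934581701716077
-164.86049592412311
1 [11.9 -0.8]
2 [23.5  0.7]
3 [34.4  5.2]
4 [43.7 12.3]
5 [50.9 21.6]
6 [55.4 32.5]
7 [57.  44.1]
8 [55.5 55.7]
```

Request:
move_arm([
  {"grip":10,"x":0,"y":11.9,"z":-0.3,"twist":0},
  {"grip":10,"x":0,"y":23.5,"z":1,"twist":0},
  {"grip":10,"x":0,"y":34.4,"z":5.2,"twist":0},
  {"grip":10,"x":0,"y":43.7,"z":12.3,"twist":0},
  {"grip":10,"x":0,"y":50.9,"z":21.6,"twist":0},
  {"grip":10,"x":0,"y":55.4,"z":32.5,"twist":0},
  {"grip":10,"x":0,"y":57,"z":44.1,"twist":0},
  {"grip":10,"x":0,"y":55.5,"z":55.7,"twist":0},
])

```text
t: 5.35
ee_pos: [561.1, 219.8, 144.1]
tool_rot: [-1.131, 1.57, -1.251]
force: [-6.5, -11.9, 14.2]
width: 17.1
```

```bash
python3 circ.py 15
```

```text
[561.11542778 219.82859795 144.1151229 ] r 44.45075622372503 rad F -13.514435719009377 tan F(cw) -1.5651144810375681 [ -6.50327758 -11.94976723  14.19704463] 17.076649836805476
74.92860181518954
1 [-4. 11.]
2 [-11.1  20.3]
3 [-20.5  27.4]
4 [-31.3  31.9]
5 [-43.   33.4]
6 [-54.6  31.9]
7 [-65.5  27.4]
8 [-74.8  20.2]
```

Request:
move_arm([
  {"grip":10,"x":0,"y":-5.5,"z":11,"twist":0},
  {"grip":10,"x":0,"y":-12.6,"z":20,"twist":0},
  {"grip":10,"x":0,"y":-22,"z":27,"twist":0},
  {"grip":10,"x":0,"y":-32.8,"z":31.5,"twist":0},
  {"grip":10,"x":0,"y":-44.5,"z":33,"twist":0},
  {"grip":10,"x":0,"y":-56,"z":31.5,"twist":0},
  {"grip":10,"x":0,"y":-67,"z":27,"twist":0},
  {"grip":10,"x":0,"y":-76,"z":20,"twist":0},
])

```text
t: 6.15
ee_pos: [571.9, 142.4, 144.2]
tool_rot: [0.643, 1.569, 0.522]
force: [-2.8, 6.9, 8.6]
width: 16.8
```

```bash
python3 circ.py 10
```

```text
[571.93380418 142.42219813 144.18101863] r 45.40316023651872 rad F -7.1624954793826525 tan F(cw) -1.8965503851083982 [-2.8165765   6.85311182  8.59202411] 16.774467318983614
-45.9063873189328
1 [-4.7 -6.4]
2 [ -8.5 -13.2]
3 [-11.  -20.6]
4 [-12.3 -28.4]
5 [-12.2 -36.2]
6 [-10.7 -43.9]
7 [ -7.9 -51.3]
8 [ -3.8 -58. ]
```

Request:
move_arm([
  {"grip":10,"x":0,"y":-4.2,"z":-6.4,"twist":0},
  {"grip":10,"x":0,"y":-8,"z":-13.2,"twist":0},
  {"grip":10,"x":0,"y":-10.5,"z":-20.6,"twist":0},
  {"grip":10,"x":0,"y":-11.8,"z":-28.4,"twist":0},
  {"grip":10,"x":0,"y":-11.8,"z":-36.2,"twist":0},
  {"grip":10,"x":0,"y":-10.4,"z":-43.7,"twist":0},
  {"grip":10,"x":0,"y":-7.7,"z":-51,"twist":0},
  {"grip":10,"x":0,"y":-3.7,"z":-57.5,"twist":0},
])

```text
t: 6.95
ee_pos: [513.6, 144.8, 144.1]
tool_rot: [-1.137, 1.57, -1.258]
force: [-4.6, -8.0, 16.0]
width: 16.6
```

```bash
python3 circ.py 6;  python3 - <<'E'
from h import *
from cell import viewer
c=viewer.camera("top");cv2.imwrite("pics/t4.png",cv2.resize(c["img"][150:350,180:445,::-1],None,fx=3,fy=3,interpolation=cv2.INTER_CUBIC));np.savez("t4.npz",**c)
E
```

```text
[513.57801107 144.82750557 144.11801379] r 45.790291320402766 rad F 9.0289156151316 tan F(cw) -2.038489763889209 [-4.59370619 -8.03583357 16.02020531] 16.550157635602893
-125.56686090458635
1 [ 3.6 -3.2]
2 [ 6.9 -6.6]
3 [10.5 -9.6]
4 [ 14.5 -12.2]
5 [ 18.6 -14.3]
6 [ 23.  -16.1]
7 [ 27.6 -17.3]
8 [ 32.2 -18.1]
```

View pics/t4.png

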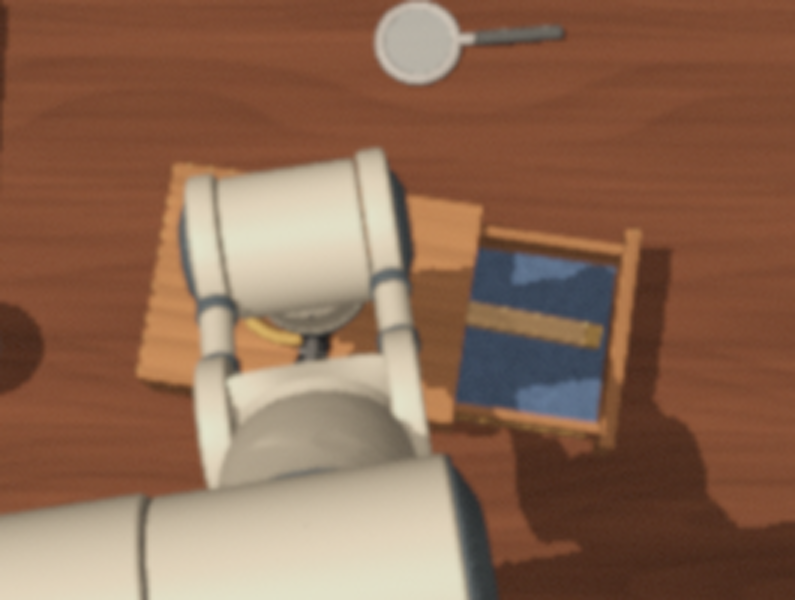

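Request:
move_arm([
  {"grip":10,"x":0,"y":3.4,"z":-3.5,"twist":0},
  {"grip":10,"x":0,"y":6.9,"z":-6.6,"twist":0},
  {"grip":10,"x":0,"y":10.5,"z":-9.6,"twist":0},
  {"grip":10,"x":0,"y":10.5,"z":-9.6,"twist":0},
])

```text
t: 7.4
ee_pos: [504.4, 156.7, 144.1]
tool_rot: [-2.214, 1.569, -2.334]
force: [-10.7, -5.5, 20.9]
width: 16.9
```

```bash
python3 circ.py 3
```

```text
[504.44220169 156.71710355 144.06603848] r 45.645244691177204 rad F 12.049650747628368 tan F(cw) 0.30447985211735373 [-10.72062126  -5.50954363  20.85760464] 16.948141741874867
-144.48145376400066
1 [ 2.3 -0.8]
2 [ 4.3 -2. ]
3 [ 6.4 -3.1]
4 [ 8.6 -4.1]
5 [10.7 -5. ]
6 [13.  -5.8]
7 [15.2 -6.4]
8 [17.5 -6.9]
```

Request:
move_arm([
  {"grip":10,"x":0,"y":1.7,"z":-2,"twist":0},
  {"grip":10,"x":0,"y":3.7,"z":-3.2,"twist":0},
  {"grip":10,"x":0,"y":5.8,"z":-4.2,"twist":0},
  {"grip":10,"x":0,"y":5.8,"z":-4.2,"twist":0},
])

```text
t: 7.8
ee_pos: [504.1, 160.5, 144.2]
tool_rot: [-0.787, 1.565, -0.907]
force: [8.5, -34.0, 10.3]
width: 17.1
```

```bash
python3 circ.py 3;  python3 - <<'E'
from h import *
from cell import viewer
c=viewer.camera("scene");cv2.imwrite("pics/s4.png",c["img"][:,:,::-1])
c=viewer.camera("top");cv2.imwrite("pics/t5.png",cv2.resize(c["img"][150:350,180:445,::-1],None,fx=3,fy=3,interpolation=cv2.INTER_CUBIC));np.savez("t5.npz",**c)
E
```

```text
[504.05468904 160.54118617 144.23331888] r 44.293836315196664 rad F 6.100602683122335 tan F(cw) -34.52931689493023 [  8.50722729 -34.01643959  10.25685952] 17.057684146963318
-149.08237464629892
1 [ 1.7 -1.8]
2 [ 3.8 -2.8]
3 [ 6.  -3.7]
4 [ 8.2 -4.6]
5 [10.4 -5.3]
6 [12.7 -5.9]
7 [15.  -6.3]
8 [17.3 -6.7]
```

View pics/t5.png

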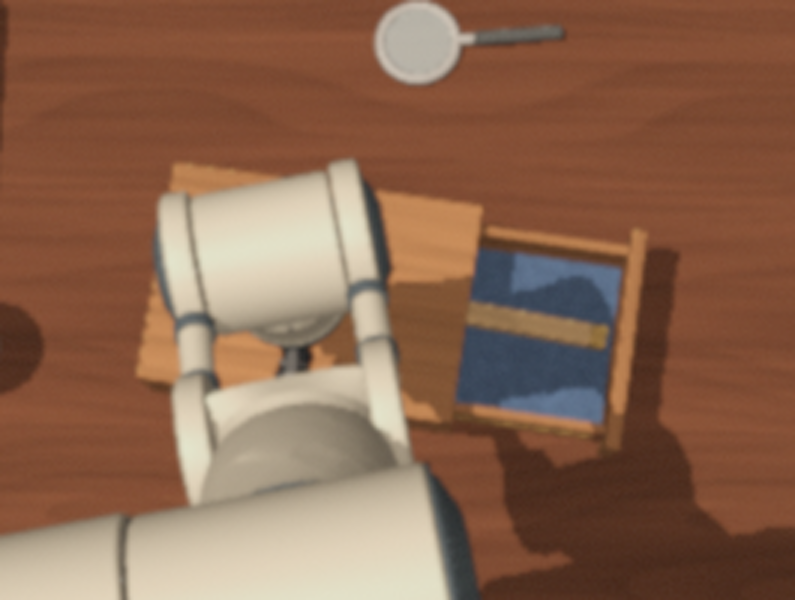

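Request:
move_arm([
  {"grip":45,"x":0,"y":0,"z":0,"twist":0},
  {"grip":45,"x":0,"y":0,"z":0,"twist":0},
  {"grip":45,"x":0,"y":0,"z":0,"twist":0},
  {"grip":45,"x":0,"y":0,"z":0,"twist":0},
  {"grip":45,"x":-40,"y":0,"z":0,"twist":0},
  {"grip":45,"x":-85,"y":0,"z":0,"twist":0},
  {"grip":45,"x":-120,"y":0,"z":0,"twist":0},
  {"grip":45,"x":-120,"y":0,"z":0,"twist":0},
])

```text
t: 8.7
ee_pos: [504.1, 164.2, 267.8]
tool_rot: [0.336, 1.563, 0.216]
force: [0.2, 0.6, 0.7]
width: 45.2
```

```bash
python3 - <<'E'
from h import *
T=dict(np.load("t5.npz"))
z=lambda u,v:(180+u/3,150+v/3)
e=ray(T,*z(468,312),110);f=ray(T,*z(621,340),100)
print("edge",e,"front",f,np.linalg.norm((e-f)[:2]))
bf=ray(T,*z(606,336),42);bb=ray(T,*z(469,313),42);print("bar front top",bf,bb)
d=bb-bf;print("bar yaw",np.degrees(np.arctan2(-d[0],d[1])))
s,p,R=pose();print(p,s["width"],s["force"],np.degrees(np.arctan2(R[1,2],R[0,2])))
# target: 60 mm behind front
cy=np.array([.134,.991,0])
print("goal",f+cy*60, shift(np.r_[(f+cy*60)[:2],264]))
E
```

```text
edge [521.27935275  18.01319991 110.        ] front [ 498.42996589 -122.21621325  100.        ] 142.07879079196752
bar front top [ 510.76250457 -113.65217827   42.        ] [531.47287415  16.2043393   42.        ]
bar yaw -9.061591112900595
[504.14442349 164.15271344 267.76930715] 45.17432119047661 [0.24434267 0.58196937 0.65221167] -6.876081587282073
goal [506.46996589 -62.75621325 100.        ] [   3.4226443  -225.00755919   29.44759157]
```

Request:
move_arm([
  {"grip":45,"x":0,"y":-45,"z":8,"twist":2},
  {"grip":45,"x":0,"y":-90,"z":16,"twist":2},
  {"grip":45,"x":0,"y":-135,"z":24,"twist":2},
  {"grip":45,"x":0,"y":-180,"z":34,"twist":2},
  {"grip":45,"x":0,"y":-212,"z":41,"twist":2},
  {"grip":45,"x":0,"y":-226,"z":42,"twist":2},
  {"grip":45,"x":0,"y":-226,"z":42,"twist":2},
  {"grip":45,"x":0,"y":-226,"z":42,"twist":2},
])

```text
t: 9.5
ee_pos: [516.5, -65.2, 262.9]
tool_rot: [2.562, 1.57, 2.406]
force: [-0.2, 1.0, 0.0]
width: 44.8
```

```bash
python3 - <<'E'
from h import *
from cell import viewer
s,p,R=pose();c=viewer.camera("wrist");np.savez("w5.npz",p=p,Rt=R,**c);cv2.imwrite("pics/w5.png",c["img"][:,:,::-1])
print(p,np.degrees(np.arctan2(R[1,2],R[0,2])))
c=viewer.camera("top");np.savez("t6.npz",**c);cv2.imwrite("pics/t6.png",cv2.resize(c["img"][150:350,180:445,::-1],None,fx=3,fy=3,interpolation=cv2.INTER_CUBIC))
E
```

```text
[516.47126895 -65.17753947 262.86537158] -8.909258099628929
```

View pics/w5.png

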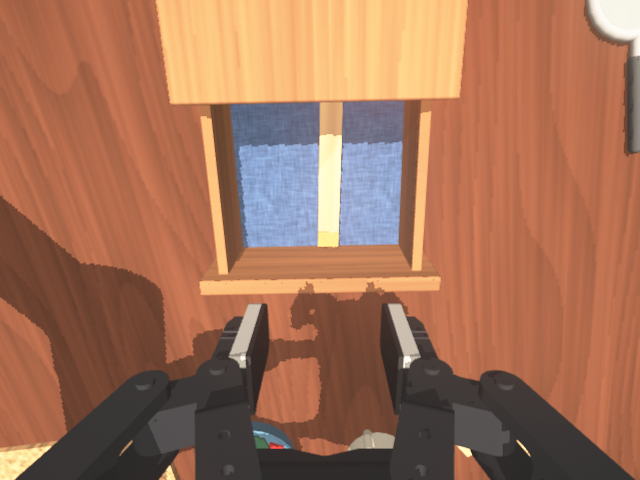

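View pics/t6.png

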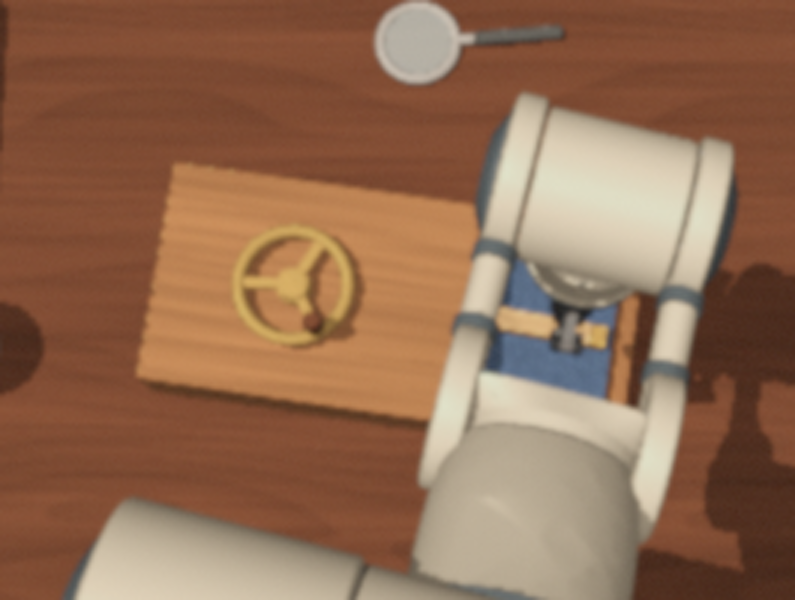

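```bash
python3 - <<'E'
from h import *
W=wcam("w5.npz")
bf=ray(W,328,247,42);bm=ray(W,331,135,42);print("bar",bf,bm)
d=bm-bf;yaw=np.degrees(np.arctan2(-d[0],d[1]));print("yaw",yaw, "width",np.linalg.norm(ray(W,318,235,42)-ray(W,340,235,42)))
e=ray(W,316,101,110);f=ray(W,320,279,100);print("edge",e,"front",f,np.linalg.norm(e-f))
u=d/np.linalg.norm(d);g=bf+u*55;print("grasp",g,"shift",shift([g[0],g[1],22]))
print("front gap",np.linalg.norm((bf-f)[:2]), [proj(W,[g[0],g[1],42])])
E
```

```text
bar [ 512.08289551 -113.72313809   42.        ] [530.5702691  -10.35933685  42.        ]
yaw -10.140545651438078 width 21.021492762391503
edge [523.48454958  19.38547201 110.        ] front [ 503.98446352 -119.62386472  100.        ] 140.72614914997445
grasp [521.76638091 -59.5823022   42.        ] shift [241.02430891   5.76487791   4.43285445]
front gap 10.020138496527878 [array([329.50160951, 190.93991151])]
```

Request:
move_arm([
  {"grip":45,"x":40,"y":5,"z":4,"twist":1},
  {"grip":45,"x":85,"y":5,"z":4,"twist":1},
  {"grip":45,"x":130,"y":5,"z":4,"twist":1},
  {"grip":45,"x":165,"y":5,"z":4,"twist":1},
  {"grip":45,"x":190,"y":5,"z":4,"twist":1},
  {"grip":45,"x":200,"y":5,"z":4,"twist":1},
  {"grip":45,"x":200,"y":5,"z":4,"twist":1},
])

```text
t: 10.3
ee_pos: [521.0, -60.7, 62.5]
tool_rot: [3.05, 1.569, 2.878]
force: [-0.0, 1.3, -0.1]
width: 45.0
```

```bash
python3 - <<'E'
from h import *
from cell import viewer
s,p,R=pose();c=viewer.camera("wrist");np.savez("w6.npz",p=p,Rt=R,**c);cv2.imwrite("pics/w6.png",c["img"][:,:,::-1])
print(p,np.degrees(np.arctan2(R[1,2],R[0,2])),s["force"])
E
```

```text
[521.04424547 -60.72678843  62.4660149 ] -9.839890035873744 [-0.02770993  1.30151192 -0.08615923]
```

View pics/w6.png

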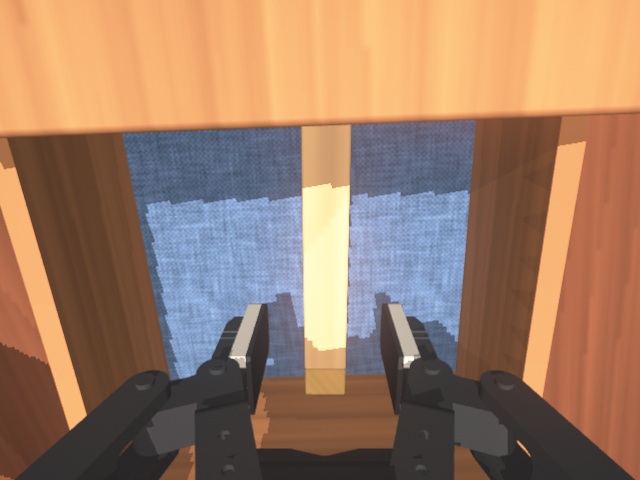

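Request:
move_arm([
  {"grip":45,"x":20,"y":0,"z":0,"twist":0},
  {"grip":45,"x":34,"y":0,"z":0,"twist":0},
  {"grip":45,"x":39,"y":0,"z":0,"twist":0},
  {"grip":12,"x":39,"y":0,"z":0,"twist":0},
  {"grip":12,"x":39,"y":0,"z":0,"twist":0},
  {"grip":12,"x":39,"y":0,"z":0,"twist":0},
  {"grip":12,"x":39,"y":0,"z":0,"twist":0},
  {"grip":12,"x":39,"y":0,"z":0,"twist":0},
], force=30)

```text
t: 11.15
ee_pos: [522.1, -61.6, 25.3]
tool_rot: [-0.021, 1.569, -0.194]
force: [-0.8, 1.0, 8.7]
width: 19.1
```

Request:
move_arm([
  {"grip":12,"x":-10,"y":0,"z":0,"twist":0},
  {"grip":12,"x":-20,"y":0,"z":0,"twist":0},
  {"grip":12,"x":-30,"y":0,"z":0,"twist":0},
  {"grip":12,"x":-40,"y":0,"z":0,"twist":0},
  {"grip":12,"x":-48,"y":0,"z":0,"twist":0},
  {"grip":12,"x":-48,"y":0,"z":0,"twist":0},
])

```text
t: 11.75
ee_pos: [522.1, -61.7, 73.4]
tool_rot: [-0.065, 1.569, -0.238]
force: [-0.1, -0.5, -0.9]
width: 19.4
```

```bash
cat > look.py <<'E'
from h import *
from cell import viewer
import sys
n=sys.argv[1]
s,p,R=pose();print(p,s["force"],s["width"])
a=viewer.camera("wrist");np.savez(f"w{n}.npz",p=p,Rt=R,**a)
b=viewer.camera("scene")
A=cv2.resize(a["img"],(400,300),interpolation=cv2.INTER_AREA);B=cv2.resize(b["img"][170:330,230:450],None,fx=400/220,fy=400/220,interpolation=cv2.INTER_CUBIC)
B=cv2.resize(b["img"][170:320,200:400],(400,300),interpolation=cv2.INTER_CUBIC)
cv2.imwrite(f"pics/l{n}.png",np.hstack([A,B])[:,:,::-1])
E
python3 look.py 7
```

```text
[522.11850971 -61.74520108  73.43426275] [-0.12762709 -0.49941468 -0.90579418] 19.438127408508464
```

View pics/l7.png

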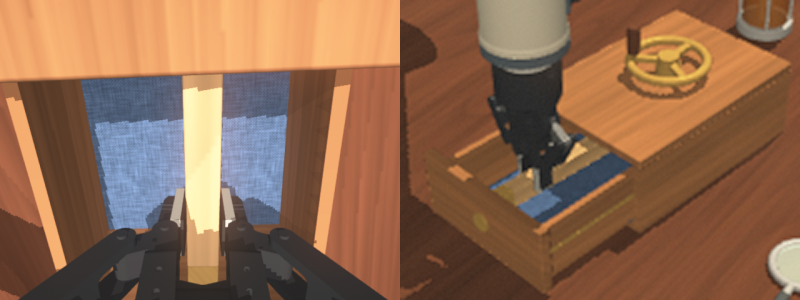

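Request:
move_arm([
  {"grip":12,"x":-6,"y":0,"z":0,"twist":0},
  {"grip":12,"x":-12,"y":0,"z":0,"twist":0},
  {"grip":12,"x":-18,"y":0,"z":0,"twist":0},
  {"grip":12,"x":-22,"y":0,"z":0,"twist":0},
  {"grip":12,"x":-22,"y":0,"z":0,"twist":0},
])

```text
t: 12.35
ee_pos: [521.5, -61.6, 94.7]
tool_rot: [-0.215, 1.57, -0.388]
force: [-1.2, -0.6, -3.0]
width: 19.2
```

```bash
python3 look.py 8
```

```text
[521.53105788 -61.61395324  94.65768546] [-1.22260042 -0.61530297 -3.0044297 ] 19.200358983683795
```

View pics/l8.png

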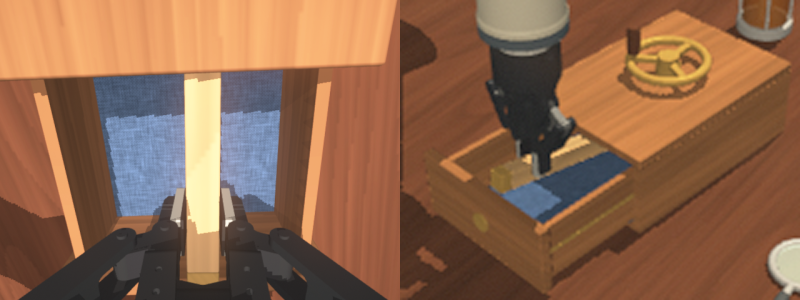

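The bar is pivoting against the board edge at only about 3 N, so I'll keep lifting.

Request:
move_arm([
  {"grip":12,"x":-6,"y":0,"z":0,"twist":0},
  {"grip":12,"x":-12,"y":0,"z":0,"twist":0},
  {"grip":12,"x":-18,"y":0,"z":0,"twist":0},
  {"grip":12,"x":-24,"y":0,"z":0,"twist":0},
  {"grip":12,"x":-24,"y":0,"z":0,"twist":0},
])

```text
t: 12.95
ee_pos: [521.9, -61.8, 119.1]
tool_rot: [-0.25, 1.569, -0.422]
force: [-0.5, -0.3, -1.3]
width: 18.8
```

```bash
python3 look.py 9
```

```text
[521.8597212  -61.8283455  119.10208387] [-0.49376928 -0.30495722 -1.33140015] 18.802293220976658
```

View pics/l9.png

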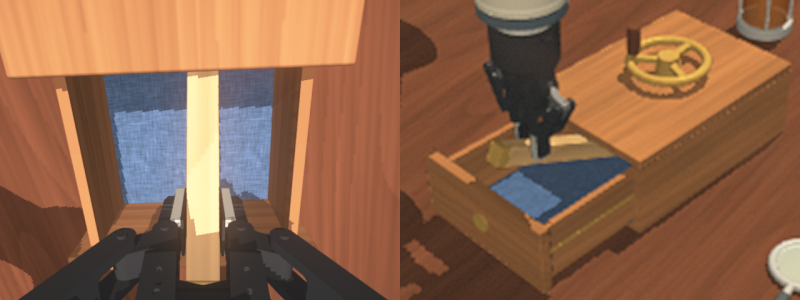

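```bash
python3 - <<'E'
from h import *
from cell import viewer
c=viewer.camera("scene");np.savez("s9.npz",**c)
cv2.imwrite("pics/s9z.png",cv2.resize(c["img"][200:290,205:325,::-1],None,fx=6.5,fy=6.5,interpolation=cv2.INTER_CUBIC))
E
```

```text
(no output)
```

View pics/s9z.png

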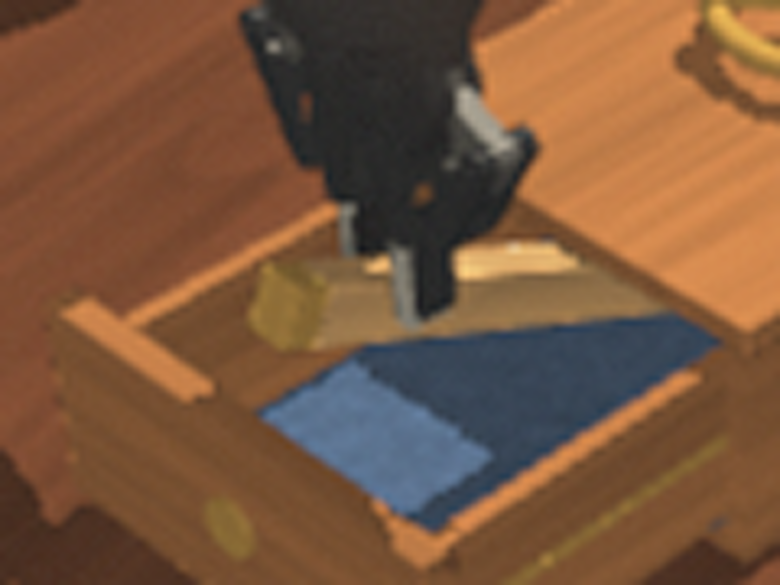

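```bash
cat > tilt.py <<'E'
from h import *
def hit(c,u,v,q,yaw,off=10):
    a=np.radians(yaw);n=np.array([np.cos(a),np.sin(a),0]);R,t=c["R"],c["t"];C=-R.T@t
    d=R.T@np.array([(u-c["cx"])/c["fx"],(v-c["cy"])/c["fy"],1.])
    k=((n@q+off)-n@C)/(n@d);return C+k*d
E
python3 - <<'E'
from tilt import *
S=dict(np.load("s9.npz"));q=np.array([521.9,-61.8,0])
P=[hit(S,205+u/6.5,200+v/6.5,q,-10) for u,v in ((320,350),(620,320),(328,278),(640,318))]
print(np.round(P,1));d=P[1]-P[0];print(np.degrees(np.arctan2(d[2],np.hypot(*d[:2]))))
E
```

```text
[[ 524.3 -106.   123.8]
 [ 547.9   28.3   62.1]
 [ 525.3 -100.1  151.5]
 [ 549.7   38.3   57.5]]
-24.362450826313538
```

Request:
move_arm([
  {"grip":12,"x":-2,"y":-8,"z":0,"twist":0},
  {"grip":12,"x":-8,"y":-22,"z":0,"twist":0},
  {"grip":12,"x":-15,"y":-37,"z":0,"twist":0},
  {"grip":12,"x":-22,"y":-54,"z":0,"twist":0},
  {"grip":12,"x":-29,"y":-70,"z":0,"twist":0},
  {"grip":12,"x":-36,"y":-85,"z":0,"twist":0},
  {"grip":12,"x":-36,"y":-85,"z":0,"twist":0},
], force=50)

```text
t: 13.8
ee_pos: [507.1, -147.9, 155.4]
tool_rot: [-0.356, 1.569, -0.531]
force: [0.4, -0.0, -0.6]
width: 18.7
```

```bash
python3 look.py 10
```

```text
[ 507.07716256 -147.89926568  155.40953008] [ 0.40316012 -0.01869967 -0.63620778] 18.67714203418636
```

View pics/l10.png

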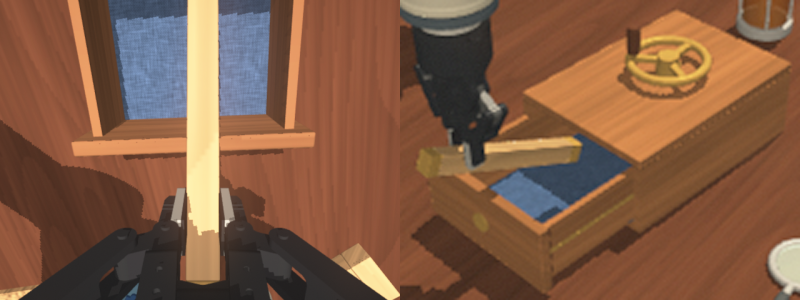

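Request:
move_arm([
  {"grip":12,"x":-8,"y":-15,"z":0,"twist":0},
  {"grip":12,"x":-18,"y":-30,"z":0,"twist":0},
  {"grip":12,"x":-30,"y":-45,"z":0,"twist":0},
  {"grip":12,"x":-50,"y":-55,"z":0,"twist":0},
  {"grip":12,"x":-75,"y":-60,"z":0,"twist":0},
  {"grip":12,"x":-100,"y":-60,"z":0,"twist":0},
  {"grip":12,"x":-125,"y":-60,"z":0,"twist":0},
  {"grip":12,"x":-140,"y":-60,"z":0,"twist":0},
], force=50)

```text
t: 14.7
ee_pos: [496.8, -205.5, 296.8]
tool_rot: [-0.393, 1.568, -0.566]
force: [0.6, -0.8, -0.7]
width: 18.6
```

Request:
move_arm([
  {"grip":12,"x":0,"y":0,"z":0,"twist":0},
  {"grip":12,"x":0,"y":0,"z":0,"twist":0},
  {"grip":12,"x":0,"y":0,"z":0,"twist":0},
  {"grip":12,"x":0,"y":0,"z":0,"twist":0},
])

```text
t: 15.1
ee_pos: [496.2, -204.3, 293.3]
tool_rot: [2.822, 1.569, 2.649]
force: [-0.2, 0.3, -0.4]
width: 18.6
```

```bash
python3 - <<'E'
from h import *
from cell import viewer
s,p,R=pose();print(p,s["force"],s["width"],np.abs(s["qvel"]).max())
for n in("scene","top"):
    c=viewer.camera(n);np.savez(f"{n}_f.npz",**c)
    im=c["img"][100:340,140:460] if n=="scene" else c["img"][150:350,180:445]
    k=2.4 if n=="scene" else 3
    cv2.imwrite(f"pics/{n}_f.png",cv2.resize(im[:,:,::-1],None,fx=k,fy=k,interpolation=cv2.INTER_CUBIC))
E
```

```text
[ 496.15118338 -204.34667624  293.28969525] [-0.16116433  0.25804938 -0.43368878] 18.645612522271833 0.004117656728694615
```

View pics/scene_f.png

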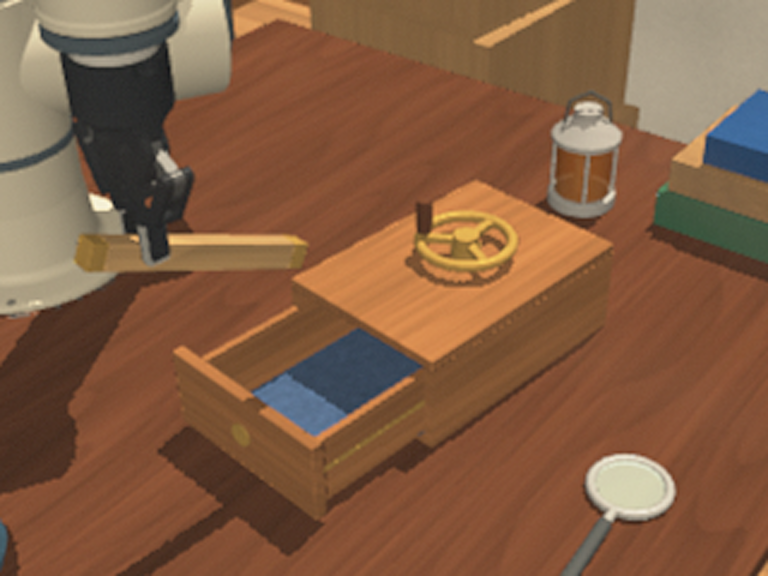

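View pics/top_f.png

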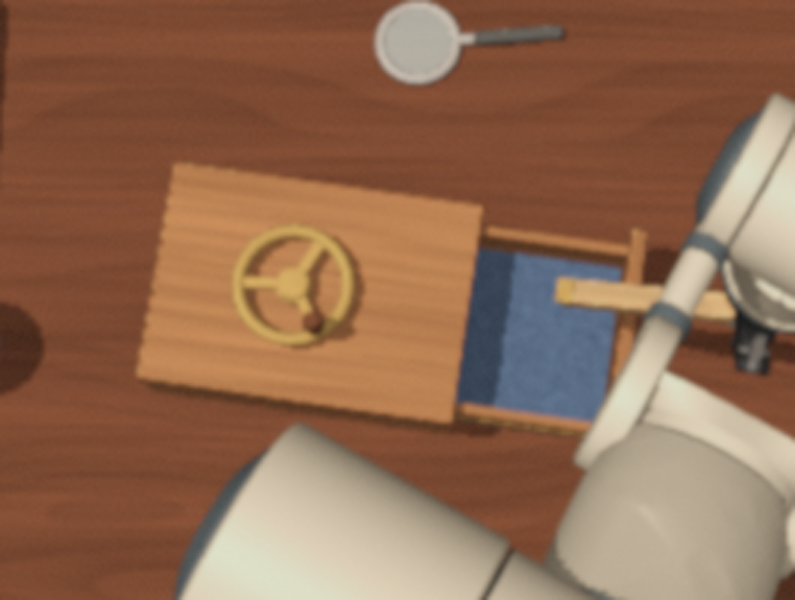

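```bash
python3 - <<'E'
from tilt import *
S=dict(np.load("scene_f.npz"));q=np.array([496.2,-204.3,0])
P=[hit(S,140+u/2.4,100+v/2.4,q,-10) for u,v in ((300,268),(104,271),(303,240))]
print(np.round(P,1),np.linalg.norm(P[0]-P[1]));d=P[0]-P[1];print(np.degrees(np.arctan2(d[2],np.hypot(*d[:2]))))
T=dict(np.load("top_f.npz"));z=lambda u,v:(180+u/3,150+v/3)
e=ray(T,*z(468,312),110);f=ray(T,*z(622,340),100);print("drawer",np.linalg.norm((e-f)[:2]))
from cell import viewer
b=viewer.camera("top")["img"];a=np.load("top.npz")["img"]
d=(np.abs(b.astype(int)-a).max(2)>40).astype(np.uint8);d=cv2.morphologyEx(d,cv2.MORPH_OPEN,np.ones((3,3),np.uint8))
n,l,st,_=cv2.connectedComponentsWithStats(d);print([s.tolist() for s in st[1:] if s[4]>15])
E
```

```text
[[ 530.4  -68.   217.9]
 [ 498.3 -250.   301.3]
 [ 531.3  -62.6  245. ]] 202.76003283748105
-24.29525626311693
drawer 142.97914511202993
[[226, 182, 311, 298, 45115], [463, 198, 13, 10, 67], [278, 225, 12, 15, 80], [346, 226, 13, 5, 46], [262, 246, 8, 5, 29], [281, 247, 11, 16, 106], [0, 361, 220, 119, 14169], [300, 411, 17, 11, 98], [299, 422, 28, 36, 445], [341, 424, 10, 7, 45], [292, 441, 5, 6, 25], [381, 454, 7, 10, 48], [303, 474, 5, 6, 24]]
```

```bash
python3 - <<'E'
from cell import ticket,status
print(status.get_state()["width"]);print(ticket.close_job())
E
```

```text
18.73259960192906
the job is handed in; nothing more can be done
None
```

I wound the handwheel about 1.4 turns clockwise by its knob until the drawer hit its stop. I then gripped the bar near its front, levered it front end up against the top board's edge to about 24°, and drew it out slantwise over the drawer front. I handed the job in at about 15 s of the 64 s allowed, still holding the bar.

**Last checks before handing in:**
- **Drawer:** the tangential push on the knob rose to about 34 N at the stop. The opening measured about 141–143 mm in the images, against a nominal 140 mm.
- **Bar:** the gripper opening was 18.7 mm for the 20 mm bar, with the grip set to 50 N. The lower end was about 218 mm and the upper end about 300 mm above the desk, so both are above 175 mm. The arm was still and there was almost no outside force on the tool.
- **Other things on the desk:** I touched none of them. Comparing the top images before and after showed one small change beside the L-shaped block, at pixel (463,198). I took it to be a shadow and did not check further.

**Disagreements:** the cameras differed by up to about 10 mm on the wheel's centre. While winding, I corrected the path using the measured forces.

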